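# Park the cosmetics tray at the green end of the rail

## Robot

A 6-joint arm with a two-finger parallel gripper is mounted at the origin on the work surface. World frame = base frame: x ahead of the robot, y to its left, z up, the work surface at z = 0. Lengths are in mm, angles in rad, forces in N, time in s.
With the tool pointing down it reaches from about 350 to 775 mm from the base axis. Payload 7.3 kg.
Tool frame: the origin (TCP) lies at the very end of the fingers, on their centre line; the grasp point (between the pads) lies 19 mm behind it; z points along the fingers, y is the line along which they close (so a half turn about z gives the same grasp; the last joint's range is limited). The gripper opens to 92 mm and grips with 3 to 60 N. Pads are 19 mm wide; open, the fingers measure 130 mm over their backs; the gripper's body (75 mm by 190 mm) begins 47 mm behind the grasp point.
Start: joints at [-1.269, 0.342, 1.524, -0, 1.275, -0.146], TCP at [227.34, -473.245, 226.741] pointing down, gripper open.
Joint ranges: [-2.53, 2.53], [-0.77, 2.02], [0.04, 2.7], [-1, 4.14], [0.28, 2.66], [-3.11, 3.11]. Speed limits (rad/s): [2.57, 2.57, 3.14, 3.14, 3.14, 3.14].

## Interface

Orientations are given as [roll, pitch, yaw] about the fixed x, y, z axes, in that order (R = Rz(yaw) Ry(pitch) Rx(roll)).
In Python, from plant import get_obs, capture, close_job gives the robot as it stands. The module is installed in compiled form; this text tells all that it offers.
- The arm moves only by the shell command python3 -m handwheel 'ROWS'. ROWS is JSON, a list of rows, each a list of 3 entries, a list of its own where there are three numbers: the turn, a rotation vector about the tool's x, y, z in degrees, then the shift along the tool's x, y, z in m, then the opening, from 0 (shut) to 1 (fully open). A call has 1 to 12 rows; each row is the pose to reach, as a shift and turn from the pose commanded when the call began, along the tool's axes at that moment; what a row does not reach only later rows make up. A row lasts 1/10 s, in which the tool goes at most 50 mm and 8.59 degrees, less where a joint would pass 70% of its speed; a pose out of reach is approached as far as the arm can. A call with a gripper value outside its range is refused whole. The fingers move at their own pace and stop on an object; the grip force is fixed at half the most. Time passes only in rows, so rows that repeat a pose let the fingers close. It gives the time, the measured TCP pose, the force, the opening and the grip force at its end, in the units of the state.
- get_obs(): the state, without advancing time (a new reading comes with each control period).
- capture(name): name is "side" or "top" or "wrist"; returns a dict with "image" (480x640x3 uint8, red, green, blue), "depth" (480x640 float32, mm along the optical axis (not along the pixel's ray), 0 where there is no reading), "fx", "fy", "cx", "cy" (pixels), "camera_from_world" (4x4, takes a point from world to camera coordinates). Camera axes: x right, y down, z forward; pixel columns grow to the right and rows downward; lengths in mm; the calibration is good to about 2 mm. A picture is of the moment at which its call begins.
- close_job(): hands the job in; it is judged then, once.
The state is a dict: "time": time; "joint_positions": joint angles; "dq": joint speeds; "tau": joint torques, N m; "tool_pos": TCP position; "tcp_rot": TCP orientation; "contact_force": force on the tool from outside, world axes, zero at the start; "moment": the same for the moment, N m; "grip_width": finger opening in mm; "finger_force": force on a finger pad.
Only numpy, scipy, OpenCV 4.12 (cv2) and the standard library are available. Lean on these libraries where they do the work, as an engineer would, in place of code of your own. Each camera call takes 0.05 s, during which the arm holds its last target. There are 200 camera calls.

## Task

Push the metal tray along the bench with the fingertips until its long side lies flat against the rail and its end is up against the green stop. Keep the tray flat on the bench, do not lift it; do not touch the things standing in it, which must stay upright inside it, and leave the other loose things on the bench where they are.

Things in the scene. Friction and masses are not known exactly. Their poses are not given: they have to be found in the camera images.
- rail: fixed straight aluminium rail on the steel bench, 450 mm long (along its own y), 35 mm high, upright plate 8 mm thick. Origin: on the bench, at the middle of the face that looks towards the robot; its x axis points level away from the robot, square to that face (the face is its plane x = 0; a foot 34 mm deep lies behind the face). It stands turned by up to about 12 degrees either way
- green_stop: fixed green block, 70 mm (along its x, the rail's x) by 30 mm (along y), 35 mm high, at one end of the rail, just in front of its face; it may be at either end. Origin: centre of its underside; axes parallel to the rail's. Its inner face is 190 mm from the rail's middle
- red_stop: fixed red block, same size and description as the green one, at the opposite end of the rail
- tray: loose shallow open metal tray with a blue liner, outside 110 mm (its x) by 160 mm (its y, the long way), 26 mm high, walls and floor 4 mm thick with upright flat outer walls, 0.37 to 0.65 kg, slides on the bench. It starts between the two stops, 65 to 95 mm short of the rail and turned by up to about 17 degrees from the rail. Origin: centre of its underside; at yaw equal to the rail's its x points to the rail. Three small things stand loose in it
- cream_jar: small green glass jar with white lid, 44 mm across, 42 mm high, standing loose in the tray, not to be touched. Origin: centre of its underside
- vial: small brown bottle with black cap, 30 mm across, 58 mm high, standing loose in the tray, not to be touched. Origin: centre of its underside
- compact: flat round black powder compact, 48 mm across, 16 mm thick, lying loose in the tray, not to be touched. Origin: centre of its underside
- pump_bottle: brown bottle with white pump head, 66 mm across, 169 mm high, spout 40 mm out along its -x; bystander, leave it where it is. Origin: centre of its underside
- spray_can: pale metal can with a broad blue band, 52 mm across, 165 mm high; bystander, leave it where it is. Origin: centre of its underside
- cotton_pot: white ceramic cup, 72 mm across, 60 mm high; bystander, leave it where it is. Origin: centre of its underside
- bowl: steel bowl, 80 mm across, 35 mm high, behind the rail; bystander, leave it where it is. Origin: centre of its underside
- palette: flat black make-up palette, 70 by 100 mm, 14 mm high, behind the rail; bystander, leave it where it is. Origin: centre of its underside
- comb: orange comb lying flat, 170 mm long (its x), 31 mm wide, 7 mm thick, near a side of the work; bystander, leave it where it is. Origin: centre of its underside
There are look-alikes about, which are no part of the job. Leave any pink or red look-alike of the tray alone.

How it is judged (in metres and radians):
At the end, for the whole second after the job is handed in: The tray lies flat and still on the bench, its long side within 6 mm of the rail (measured at its middle) and parallel to it within 0.06 rad, its end within 6 mm of the green stop's inner face; jar, brown bottle and compact are upright in the tray (x of tray in the frame of rail between -0.061 and -0.045 m and angle between the x axis of tray and the x axis of rail, either way round below 0.06 rad and y of tray in the frame of rail between -0.13 and 0.13 m and y of tray in the frame of green_stop between -0.101 and 0.101 m and height (world z) of tray below 0.006 m and angle between tray's own z axis and vertical below 0.05 rad and linear speed of tray below 0.01 m/s and angle between each of cream_jar, vial, compact's own z axis and vertical below 0.2 rad and height (world z) of each of cream_jar, vial, compact below 0.012 m and x of cream_jar in the frame of tray between -0.055 and 0.055 m and y of cream_jar in the frame of tray between -0.08 and 0.08 m and x of vial in the frame of tray between -0.055 and 0.055 m and y of vial in the frame of tray between -0.08 and 0.08 m and x of compact in the frame of tray between -0.055 and 0.055 m and y of compact in the frame of tray between -0.08 and 0.08 m); the robot touches nothing.
It fails at once if the tray is lifted or tipped off the bench (height (world z) of tray above 0.012 m or angle between tray's own z axis and vertical above 0.15 rad).
It fails at once if the robot touches what stands in the tray (contact force between any of the fingers, the arm and cream_jar above 0.5 N or contact force between any of the fingers, the arm and vial above 0.5 N or contact force between any of the fingers, the arm and compact above 0.5 N).
It fails at once if a thing in the tray falls over (angle between any of cream_jar, vial, compact's own z axis and vertical above 0.5 rad).
It fails at once if another loose thing on the bench is moved by more than 2 cm (distance of any of pump_bottle, spray_can, cotton_pot, bowl, palette, comb from where it was at the start of the episode above 0.02 m).
It also fails if it takes over 64 s, if anything falls off the work surface, if the arm or the gripper's body presses on something with over 40 N, if the wrist force passes 120 N, or if a joint passes its speed limit or range.

## Working session

There is one attempt and no reset: what is moved stays moved. The work goes in short steps, Python scripts to look and compute and a shell command to move; the robot and the scene stay as the last step left them, time stands still between calls to the robot, and variables do not carry over. Pictures are saved under pics/ and viewed, at most 10 in all, crops included, and the job is handed in when it is done.

```bash
mkdir -p pics
python3 - <<'E'
from plant import get_obs, capture
import cv2, numpy as np
print(get_obs())
for n in ("top","side"):
    c=capture(n); cv2.imwrite(f"pics/{n}0.png",c["image"][:,:,::-1]); np.savez(f"{n}0.npz",**c)
    print(n,c["fx"],c["camera_from_world"].round(3).tolist())
E
```

```text
{'time': 0.0, 'joint_positions': array([-1.26899438e+00,  3.42728298e-01,  1.52505233e+00,  1.59218554e-05,
        1.27537649e+00, -1.45962441e-01]), 'dq': array([ 1.68709647e-04,  9.82933150e-06,  6.34611825e-04, -1.43723851e-03,
        2.31529795e-04, -8.83044209e-04]), 'tau': array([ 2.22362396e-03, -4.31226969e+01, -2.44228542e+01,  7.18719140e-02,
        5.58946654e-02, -1.39408307e-04]), 'tool_pos': array([ 227.21663147, -472.82189701,  226.02974156]), 'tcp_rot': array([-3.14004704e+00, -2.42605209e-04,  4.47759556e-01]), 'contact_force': array([ 0.13407002,  1.10814052, -0.43069381]), 'moment': array([-0.00968086,  0.03730874,  0.00576575]), 'finger_force': 0.0, 'grip_width': 91.48210469656911}
top 455.47766165487457 [[-0.004, -1.0, -0.008, 21.713], [-0.996, 0.005, -0.092, 489.764], [0.092, 0.007, -0.996, 1007.552], [0.0, 0.0, 0.0, 1.0]]
side 457.32586985044895 [[-0.94, -0.341, -0.015, 449.51], [-0.212, 0.619, -0.756, 148.715], [0.267, -0.708, -0.654, 815.537], [0.0, 0.0, 0.0, 1.0]]
```

View pics/top0.png

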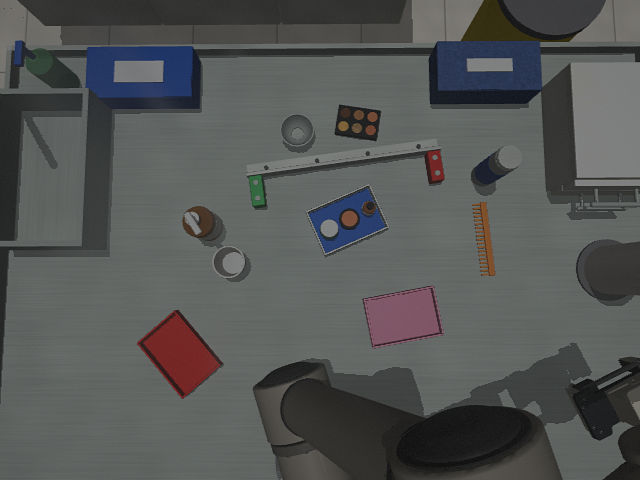

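The blue-lined tray at (347,220) is the one meant: it has a blue liner, holds three things and lies between the stops. The pink tray at (402,316) and the red one at (180,353) are look-alikes. The green stop is at (257,190), the red stop at (434,167), and the rail runs from (247,170) to (438,145). I'll confirm this in an enlarged crop.

```bash
cat > h.py <<'E'
import numpy as np, cv2
from plant import get_obs, capture
def pix2w(c,uv,z):
    """pixels -> world points on plane height z"""
    M=np.asarray(c["camera_from_world"]); R,t=M[:3,:3],M[:3,3]; o=-R.T@t
    uv=np.atleast_2d(np.float64(uv))
    d=np.c_[(uv[:,0]-c["cx"])/c["fx"],(uv[:,1]-c["cy"])/c["fy"],np.ones(len(uv))]@R
    return o+d*((z-o[2])/d[:,2])[:,None]
def cloud(c):
    v,u=np.mgrid[0:480,0:640]; Z=c["depth"].astype(float)
    P=np.stack([(u-c["cx"])/c["fx"]*Z,(v-c["cy"])/c["fy"]*Z,Z],-1)
    M=np.asarray(c["camera_from_world"]); P=(P-M[:3,3])@M[:3,:3]; P[Z<=0]=np.nan
    return P
E
python3 - <<'E'
from h import *
c=dict(np.load("top0.npz")); im=c["image"][:,:,::-1]
cv2.imwrite("pics/crop1.png",cv2.resize(im[110:280,220:460],None,fx=3.3,fy=3.3,interpolation=cv2.INTER_CUBIC))
hsv=cv2.cvtColor(np.ascontiguousarray(im),cv2.COLOR_BGR2HSV)
P=cloud(c)
def rect(lo,hi,z,box):
    m=cv2.inRange(hsv,lo,hi); k=np.zeros_like(m); x0,y0,x1,y1=box; k[y0:y1,x0:x1]=m[y0:y1,x0:x1]
    v,u=np.nonzero(k); W=pix2w(c,np.c_[u,v],z)[:,:2].astype(np.float32)
    return cv2.minAreaRect(W),len(u)
print("liner",rect((105,120,60),(125,255,255),4,(295,175,400,265)))
print("green",rect((45,100,40),(85,255,255),35,(235,160,280,215)))
print("red",rect((0,120,60),(10,255,255),35,(415,140,450,190)))
# rail top by depth
sel=(P[...,2]>29)&(P[...,2]<40); v,u=np.nonzero(sel); k=(u>240)&(u<445)&(v>135)&(v<180)
q=P[v[k],u[k]][:,:2].astype(np.float32); print("railtop",cv2.minAreaRect(q),len(q))
sel=(P[...,2]>19)&(P[...,2]<29); v,u=np.nonzero(sel); k=(u>295)&(u<400)&(v>180)&(v<262)
q=P[v[k],u[k]][:,:2].astype(np.float32); r=cv2.minAreaRect(q);print("rim",r,len(q),cv2.boxPoints(r))
for n,(x0,y0,x1,y1) in dict(pump=(175,195,222,240),pot=(205,240,252,285),comb=(470,195,500,280),spray=(465,140,525,190),jar=(322,222,338,238),vial=(361,200,376,215)).items():
    p=P[y0:y1,x0:x1].reshape(-1,3); p=p[p[:,2]>5]; print(n,p.min(0).round(),p.max(0).round())
E
```

```text
liner (((536.3292846679688, -45.359535217285156), (98.60725402832031, 149.7829132080078), 23.466699600219727), 1899)
green (((601.772705078125, 158.27969360351562), (68.21571350097656, 28.866790771484375), 7.864521503448486), 329)
red (((656.526123046875, -245.87550354003906), (68.71173858642578, 28.749006271362305), 7.62115478515625), 326)
railtop ((676.2015991210938, -41.886871337890625), (449.40771484375, 102.17935943603516), 89.64082336425781) 1303
rim ((536.4757080078125, -45.82537841796875), (110.29093933105469, 160.18153381347656), 23.416912078857422) 727 [[ 454.04257      5.7530556]
 [ 517.7018    -141.2355   ]
 [ 618.9088     -97.40381  ]
 [ 555.24963     49.584747 ]]
pump [488. 239.   5.] [592. 350. 173.]
pot [404. 180.   5.] [491. 278.  65.]
comb [ 399. -397.    5.] [ 591. -330.   13.]
spray [ 612. -460.    5.] [ 704. -327.  170.]
jar [494. -23.   6.] [527.  11.  52.]
vial [ 546. -112.    5.] [583. -79.  65.]
```

View pics/crop1.png

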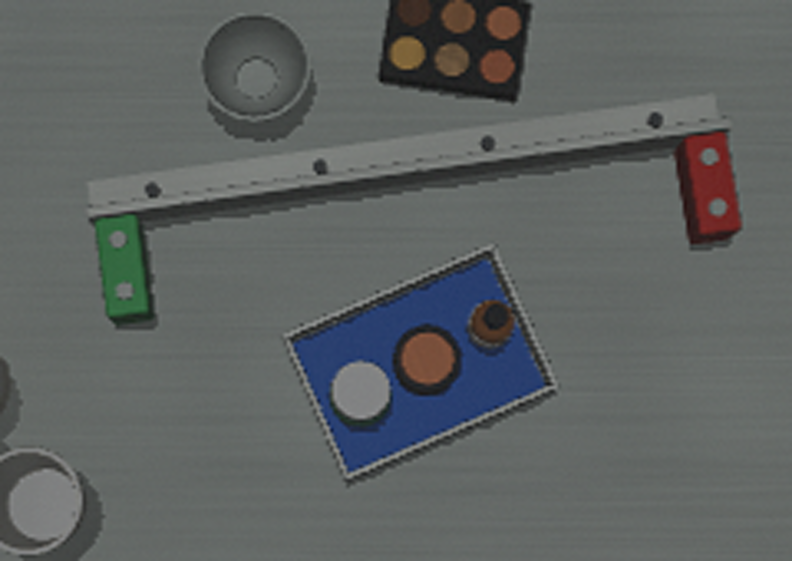

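Confirmed: the crop shows the blue-lined tray with jar, compact and vial, between the green (left) and red (right) stops. Next I'll find the rail face and work out the first move: go behind the tray's long side, square to the rail, with the fingers open.

```bash
cat >> h.py <<'E'
YAW=0.1345
A=np.array([np.cos(YAW),np.sin(YAW)]); B=np.array([-A[1],A[0]])
O=np.array([629.15,-43.8])+37*A
def rail(p): d=np.asarray(p)[...,:2]-O; return np.stack([d@A,d@B],-1)
def goto(x,y,z,yaw=YAW):
    """tool-axes turn (deg about z) and shift (m) to rail-frame x,y, height z, tool pointing down"""
    from scipy.spatial.transform import Rotation as T
    s=get_obs(); R=T.from_euler("xyz",s["tcp_rot"])
    w=np.r_[O+x*A+y*B,z]
    Rt=T.from_euler("xyz",[np.pi,0,yaw])
    print("turn",(R.inv()*Rt).as_rotvec(degrees=True).round(2),"shift",(R.inv().apply(w-s["tool_pos"])/1000).round(4))
E
python3 - <<'E'
from h import *
c=dict(np.load("top0.npz")); P=cloud(c); p=P[135:180,240:445].reshape(-1,3); p=p[(p[:,2]>31)&(p[:,2]<40)]
q=rail(p); k=(np.abs(q[:,1])<185)&(np.abs(q[:,0])<15)
for y in range(-180,180,60):
    a=q[k&(q[:,1]>y)&(q[:,1]<y+60),0]; print(y,np.percentile(a,[2,50,98]).round(1))
goto(-230,10,150)
E
```

```text
-180 [-0.8  3.   7.2]
-120 [-0.9  3.   7. ]
-60 [-1.   2.6  7.1]
0 [-1.2  2.8  7.1]
60 [-1.3  2.9  7.2]
120 [-1.2  2.7  6.8]
turn [-0.08  0.   17.95] shift [ 0.3675 -0.2817  0.0766]
```

```bash
python3 -m handwheel '[[[0,0,1.5],[0.03,-0.023,0],1],[[0,0,3],[0.061,-0.047,0],1],[[0,0,5],[0.092,-0.07,0.005],1],[[0,0,6.5],[0.123,-0.094,0.01],1],[[0,0,8],[0.153,-0.117,0.015],1],[[0,0,10],[0.184,-0.141,0.02],1],[[0,0,12],[0.214,-0.164,0.03],1],[[0,0,13],[0.245,-0.188,0.04],1],[[0,0,15],[0.276,-0.211,0.05],1],[[0,0,16],[0.306,-0.235,0.06],1],[[0,0,17],[0.337,-0.258,0.07],1],[[0,0,18],[0.3675,-0.2817,0.0766],1]]'
python3 - <<'E'
from h import *
goto(-230,10,10)
E
```

```text
time: 1.3
tool_pos: [436.8, -58.6, 149.3]
tcp_rot: [-3.141, 0.001, 0.133]
contact_force: [0.7, -0.7, -0.1]
grip_width: 91.9
finger_force: 0.0
turn [-0.02  0.05 -0.09] shift [-0.0002  0.0012  0.1393]
```

```bash
python3 -m handwheel '[[[0,0,0],[0,0.001,0.03],1],[[0,0,0],[0,0.001,0.06],1],[[0,0,0],[0,0.001,0.09],1],[[0,0,0],[0,0.001,0.11],1],[[0,0,0],[0,0.001,0.125],1],[[0,0,0],[0,0.001,0.135],1],[[0,0,0],[0,0.001,0.139],1],[[0,0,0],[0,0.001,0.139],1]]'
python3 - <<'E'
from h import *
c=capture("wrist"); cv2.imwrite("pics/w1.png",c["image"][:,:,::-1]); print(rail(get_obs()["tool_pos"]))
E
```

```text
time: 2.1
tool_pos: [436.7, -61.2, 10.9]
tcp_rot: [-3.141, 0.001, 0.134]
contact_force: [-0.9, -0.5, 0.9]
grip_width: 91.8
finger_force: 0.0
[-229.75878246    8.41949273]
```

View pics/w1.png

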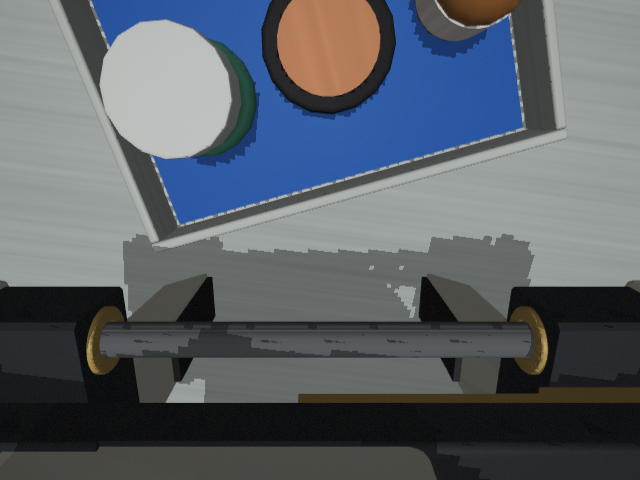

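The tray's near left corner is at about (155,240), ahead of the left finger, and the fingers stand clear of the tray. I'll push gently towards the rail.

```bash
python3 -m handwheel '[[[0,0,0],[0.004,-0.002,0],1],[[0,0,0],[0.008,-0.004,0],1],[[0,0,0],[0.012,-0.004,0],1],[[0,0,0],[0.016,-0.004,0],1],[[0,0,0],[0.02,-0.004,0],1],[[0,0,0],[0.025,-0.004,0],1],[[0,0,0],[0.03,-0.004,0],1],[[0,0,0],[0.035,-0.004,0],1],[[0,0,0],[0.04,-0.004,0],1],[[0,0,0],[0.045,-0.004,0],1],[[0,0,0],[0.05,-0.004,0],1],[[0,0,0],[0.055,-0.004,0],1]]'
python3 -m handwheel '[[[0,0,0],[0.004,0,0],1],[[0,0,0],[0.008,0,0],1],[[0,0,0],[0.012,0,0],1],[[0,0,0],[0.016,0,0],1],[[0,0,0],[0.02,0,0],1],[[0,0,0],[0.024,0,0],1],[[0,0,0],[0.027,0,0],1],[[0,0,0],[0.03,0,0],1],[[0,0,0],[0.03,0,0],1]]'
python3 - <<'E'
from h import *
c=capture("wrist"); cv2.imwrite("pics/w2.png",c["image"][:,:,::-1]); print(rail(get_obs()["tool_pos"]))
E
```

```text
time: 3.35
tool_pos: [491.2, -49.9, 11.1]
tcp_rot: [3.141, -0.0, 0.134]
contact_force: [-1.8, 0.0, -0.5]
grip_width: 91.3
finger_force: 0.9
time: 4.25
tool_pos: [521.3, -45.9, 11.2]
tcp_rot: [3.141, -0.001, 0.134]
contact_force: [-0.2, 0.3, 0.4]
grip_width: 92.0
finger_force: 0.3
[-144.15891886   12.30919291]
```

View pics/w2.png

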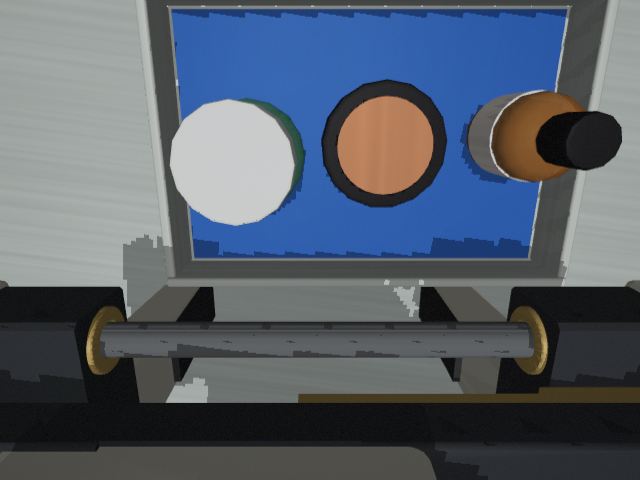

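The tray is now square to the fingers: its near wall is level at row ~275, and everything in it is upright. I'll go on to the rail.

```bash
python3 -m handwheel '[[[0,0,0],[0.004,0,0],1],[[0,0,0],[0.008,0,0],1],[[0,0,0],[0.012,0,0],1],[[0,0,0],[0.015,0,0],1],[[0,0,0],[0.017,0,0],1],[[0,0,0],[0.019,0,0],1],[[0,0,0],[0.021,0,0],1],[[0,0,0],[0.022,0,0],1],[[0,0,0],[0.023,0,0],1],[[0,0,0],[0.023,0,0],1]]'
python3 - <<'E'
from h import *
print(rail(get_obs()["tool_pos"]),get_obs()["contact_force"])
E
```

```text
time: 5.3
tool_pos: [542.9, -42.9, 11.1]
tcp_rot: [-3.142, 0.001, 0.134]
contact_force: [-5.3, 0.3, 3.0]
grip_width: 92.0
finger_force: 2.5
[-122.30208048   12.48385699] [-5.27895466  0.25208742  2.95431184]
```

```bash
python3 -m handwheel '[[[0,0,0],[0.001,0,0],1],[[0,0,0],[0.002,0,0],1],[[0,0,0],[0.002,0,0],1]]'
python3 - <<'E'
from h import *
c=capture("top"); cv2.imwrite("pics/t2.png",cv2.resize(c["image"][110:280,220:460,::-1],None,fx=3,fy=3)); print(rail(get_obs()["tool_pos"]))
E
```

```text
time: 5.6
tool_pos: [543.0, -42.8, 10.9]
tcp_rot: [-3.141, 0.005, 0.134]
contact_force: [-11.6, -3.2, 7.9]
grip_width: 91.8
finger_force: 5.8
[-122.2810015    12.54226356]
```

View pics/t2.png

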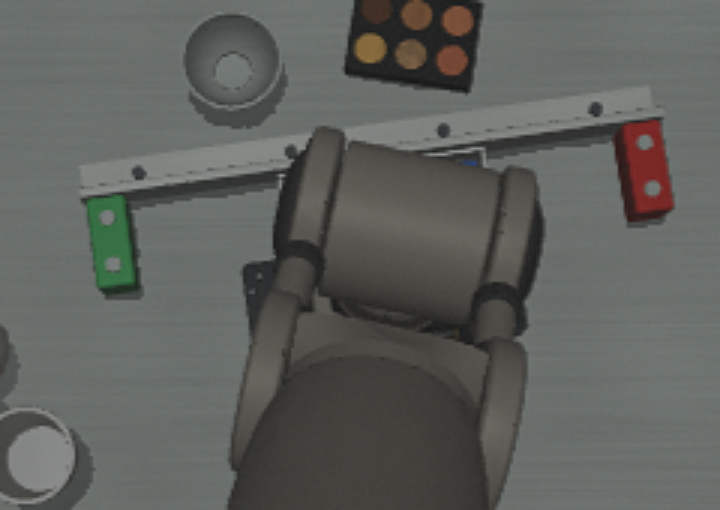

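Tray is against the rail (force rose with no further motion; its far edge runs beside the rail from (280,180) to (485,150) in the crop). Next I'll back off and close the fingers.

```bash
python3 -m handwheel '[[[0,0,0],[-0.008,0,0],1],[[0,0,0],[-0.02,0,0],1],[[0,0,0],[-0.035,0,-0.02],0.5],[[0,0,0],[-0.035,0.03,-0.05],0],[[0,0,0],[-0.035,0.065,-0.08],0],[[0,0,0],[-0.03,0.1,-0.1],0],[[0,0,0],[-0.01,0.12,-0.1],0],[[0,0,0],[0.02,0.13,-0.1],0],[[0,0,0],[0.04,0.13,-0.1],0],[[0,0,0],[0.052,0.13,-0.1],0],[[0,0,0],[0.052,0.13,-0.1],0]]'
python3 - <<'E'
from h import *
c=capture("top"); np.savez("t3.npz",**c); cv2.imwrite("pics/t3.png",cv2.resize(c["image"][110:280,220:460,::-1],None,fx=3,fy=3))
print(rail(pix2w(c,[[381.7,160],[280/3+220,180/3+110]],26)),rail(get_obs()["tool_pos"]))
goto(-65,-108,12)
E
```

```text
time: 6.75
tool_pos: [615.9, -164.4, 110.9]
tcp_rot: [3.141, -0.003, 0.134]
contact_force: [-1.2, -0.2, -0.1]
grip_width: 24.2
finger_force: 0.0
[[ -5.99531302 -87.64412913]
 [ -7.14325731  70.53839433]] [ -67.48952661 -117.57332017]
turn [ 0.02 -0.06 -0.01] shift [ 0.0024 -0.0096  0.0988]
```

View pics/t3.png

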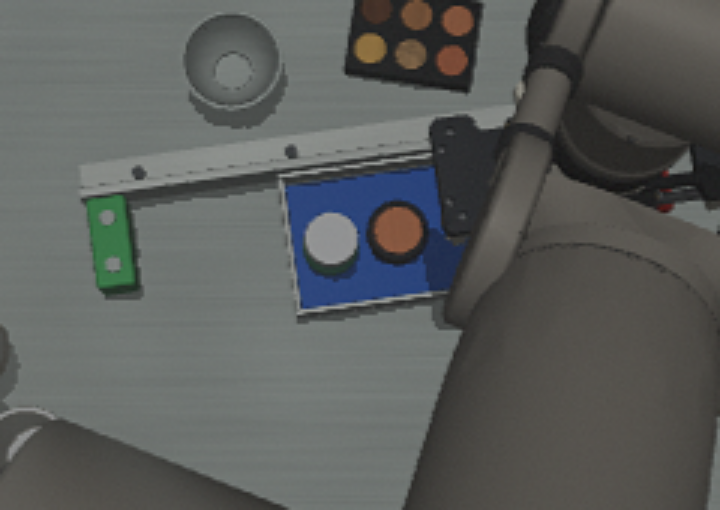

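The tray (blue) lies along the rail, with its left end at about (285,180) in the crop; jar and compact are upright. I'll lower the closed fingers beyond its right end.

```bash
python3 -m handwheel '[[[0,0,0],[0.002,0.006,0],0],[[0,0,0],[0.002,0.006,0.03],0],[[0,0,0],[0.002,0.006,0.06],0],[[0,0,0],[0.002,0.006,0.08],0],[[0,0,0],[0.002,0.006,0.092],0],[[0,0,0],[0.002,0.006,0.099],0],[[0,0,0],[0.002,0.006,0.099],0]]'
python3 - <<'E'
from h import *
c=capture("wrist"); cv2.imwrite("pics/w4.png",c["image"][:,:,::-1]); print(rail(get_obs()["tool_pos"]))
E
```

```text
time: 7.5
tool_pos: [616.7, -170.4, 11.8]
tcp_rot: [-3.141, 0.0, 0.133]
contact_force: [-0.7, -0.6, 0.3]
grip_width: 0.2
finger_force: 0.0
[ -65.83270532 -123.92731406]
```

View pics/w4.png

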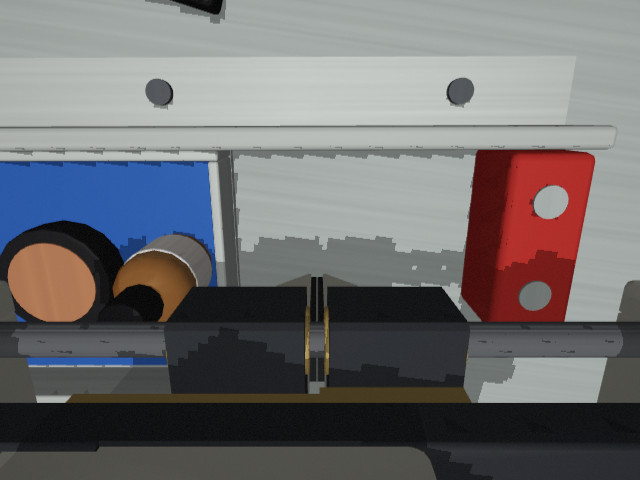

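The closed fingers (318,290) stand between the tray's right end (~230) and the red stop (470). The tray lies flat along the rail. I'll push it along the rail.

```bash
python3 -m handwheel '[[[0,0,0],[0,-0.005,-0.003],0],[[0,0,0],[0,-0.009,-0.003],0],[[0,0,0],[0,-0.013,-0.003],0],[[0,0,0],[0,-0.017,-0.003],0],[[0,0,0],[0,-0.02,-0.003],0],[[0,0,0],[0,-0.024,-0.003],0],[[0,0,0],[0,-0.029,-0.003],0],[[0,0,0],[0,-0.034,-0.003],0],[[0,0,0],[0,-0.039,-0.003],0],[[0,0,0],[0,-0.044,-0.003],0],[[0,0,0],[0,-0.049,-0.003],0],[[0,0,0],[0,-0.054,-0.003],0]]'
python3 -m handwheel '[[[0,0,0],[0,-0.005,0],0],[[0,0,0],[0,-0.01,0],0],[[0,0,0],[0,-0.015,0],0],[[0,0,0],[0,-0.02,0],0],[[0,0,0],[0,-0.025,0],0],[[0,0,0],[0,-0.03,0],0],[[0,0,0],[0,-0.035,0],0],[[0,0,0],[0,-0.04,0],0],[[0,0,0],[0,-0.044,0],0],[[0,0,0],[0,-0.048,0],0],[[0,0,0],[0,-0.05,0],0],[[0,0,0],[0,-0.05,0],0]]'
python3 - <<'E'
from h import *
c=capture("wrist"); cv2.imwrite("pics/w5.png",c["image"][:,:,::-1]); print(rail(get_obs()["tool_pos"]))
E
```

```text
time: 8.75
tool_pos: [609.7, -116.4, 15.2]
tcp_rot: [3.141, -0.0, 0.134]
contact_force: [-0.1, -3.3, 1.1]
grip_width: 0.3
finger_force: 2.0
time: 9.95
tool_pos: [603.0, -66.6, 15.1]
tcp_rot: [-3.141, 0.0, 0.134]
contact_force: [-0.2, -2.0, 3.3]
grip_width: 0.6
finger_force: 1.9
[-66.00471928 -19.09431996]
```

View pics/w5.png

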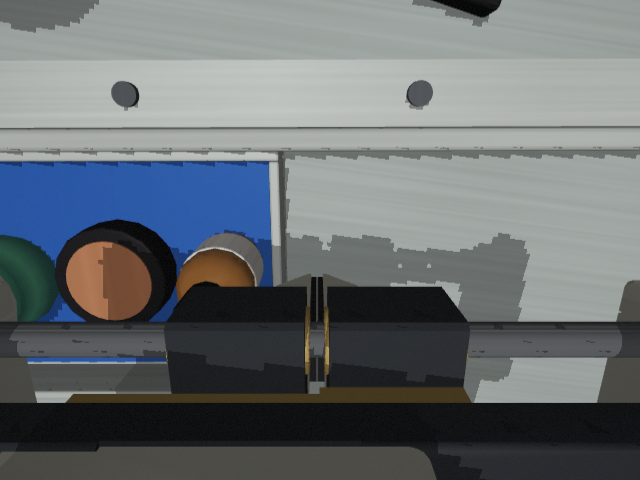

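The tray is still flat along the rail (its far rim is level at row ~157). About 30 mm remain.

```bash
python3 -m handwheel '[[[0,0,0],[0,-0.004,0],0],[[0,0,0],[0,-0.008,0],0],[[0,0,0],[0,-0.012,0],0],[[0,0,0],[0,-0.016,0],0],[[0,0,0],[0,-0.019,0],0],[[0,0,0],[0,-0.021,0],0],[[0,0,0],[0,-0.023,0],0],[[0,0,0],[0,-0.025,0],0],[[0,0,0],[0,-0.027,0],0],[[0,0,0],[0,-0.027,0],0]]'
python3 -m handwheel '[[[0,0,0],[0,-0.001,0],0],[[0,0,0],[0,-0.002,0],0],[[0,0,0],[0,-0.003,0],0],[[0,0,0],[0,-0.003,0],0]]'
python3 - <<'E'
from h import *
print(rail(get_obs()["tool_pos"]),get_obs()["contact_force"])
E
```

```text
time: 11.0
tool_pos: [599.4, -40.0, 15.1]
tcp_rot: [-3.141, -0.0, 0.134]
contact_force: [-0.0, -2.9, 4.1]
grip_width: 0.5
finger_force: 2.5
time: 11.4
tool_pos: [599.1, -37.2, 15.1]
tcp_rot: [3.142, -0.0, 0.134]
contact_force: [1.2, -3.8, 3.1]
grip_width: 0.6
finger_force: 2.8
[-65.94954183  10.52894259] [ 1.20175102 -3.78715502  3.11986945]
```

```bash
python3 -m handwheel '[[[0,0,0],[0,-0.001,0],0],[[0,0,0],[0,-0.002,0],0],[[0,0,0],[0,-0.003,0],0],[[0,0,0],[0,-0.003,0],0]]'
python3 - <<'E'
from h import *
print(rail(get_obs()["tool_pos"]),get_obs()["contact_force"])
E
```

```text
time: 11.8
tool_pos: [598.6, -34.2, 15.1]
tcp_rot: [-3.142, 0.0, 0.134]
contact_force: [0.5, -3.4, 4.5]
grip_width: 0.5
finger_force: 2.9
[-65.98031725  13.59706614] [ 0.46860257 -3.35563118  4.49145483]
```

```bash
python3 -m handwheel '[[[0,0,0],[0,-0.001,0],0],[[0,0,0],[0,-0.002,0],0],[[0,0,0],[0,-0.002,0],0]]'; python3 -m handwheel '[[[0,0,0],[0,-0.001,0],0],[[0,0,0],[0,-0.002,0],0],[[0,0,0],[0,-0.002,0],0]]'
python3 - <<'E'
from h import *
c=capture("top"); cv2.imwrite("pics/t6.png",cv2.resize(c["image"][110:280,220:460,::-1],None,fx=3,fy=3)); print(rail(get_obs()["tool_pos"]))
E
```

```text
time: 12.1
tool_pos: [598.5, -33.0, 15.1]
tcp_rot: [3.141, -0.0, 0.134]
contact_force: [-0.8, -7.8, 3.8]
grip_width: 0.5
finger_force: 3.9
time: 12.4
tool_pos: [598.5, -32.7, 15.2]
tcp_rot: [3.138, -0.0, 0.134]
contact_force: [0.6, -13.9, 2.6]
grip_width: 0.7
finger_force: 6.0
[-65.88406756  15.10592575]
```

View pics/t6.png

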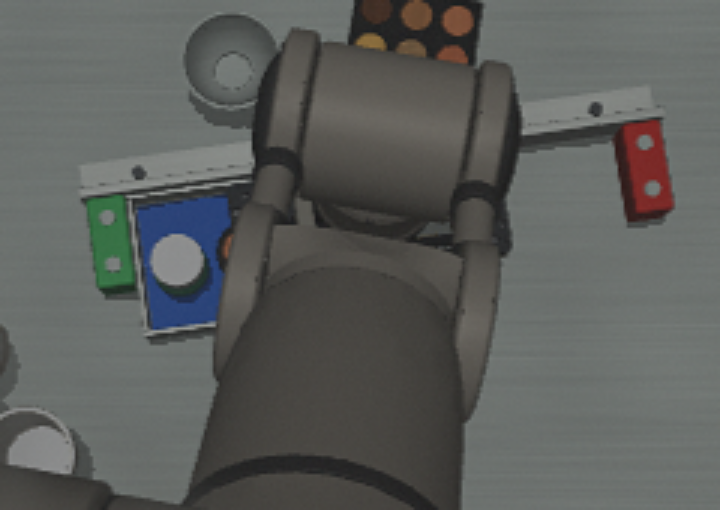

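Tray end meets the green stop (~(135,240)); the force rose to 14 N with no motion. Now I'll back off, rise and measure.

```bash
python3 -m handwheel '[[[0,0,0],[0,0.006,0],0],[[0,0,0],[0,0.015,0],0],[[0,0,0],[0,0.03,0],0],[[0,0,0],[-0.01,0.05,-0.03],0],[[0,0,0],[-0.03,0.08,-0.06],0],[[0,0,0],[-0.06,0.11,-0.1],0],[[0,0,0],[-0.095,0.14,-0.13],0],[[0,0,0],[-0.13,0.17,-0.15],0],[[0,0,0],[-0.165,0.2,-0.15],0],[[0,0,0],[-0.19,0.22,-0.15],0],[[0,0,0],[-0.2,0.23,-0.15],0],[[0,0,0],[-0.2,0.23,-0.15],0]]'
python3 - <<'E'
from h import *
c=capture("top"); im=np.ascontiguousarray(c["image"][:,:,::-1]); cv2.imwrite("pics/t7.png",cv2.resize(im[110:290,170:530],None,fx=2.2,fy=2.2))
hsv=cv2.cvtColor(im,cv2.COLOR_BGR2HSV); m=cv2.inRange(hsv,(105,120,60),(125,255,255)); m[:165]=0;m[265:]=0;m[:,:240]=0;m[:,360:]=0
v,u=np.nonzero(m); r=cv2.minAreaRect(rail(pix2w(c,np.c_[u,v],4)).astype(np.float32)); print("liner",r,len(u))
P=cloud(c); q=P[165:265,240:360].reshape(-1,3); q=q[(q[:,2]>19)&(q[:,2]<29)]; q=rail(q).astype(np.float32)
q=q[(q[:,1]<189)&(q[:,0]<-1.5)]; print("rim",cv2.minAreaRect(q))
E
```

```text
time: 13.65
tool_pos: [429.5, -286.5, 165.0]
tcp_rot: [-3.141, -0.0, 0.13]
contact_force: [1.3, 1.0, -0.4]
grip_width: 0.5
finger_force: 0.0
liner ((-54.57802963256836, 109.55410766601562), (96.86448669433594, 149.86575317382812), 0.0020748162642121315) 1779
rim ((-56.36442184448242, 109.02581787109375), (159.73419189453125, 109.65876770019531), 89.97247314453125)
```

View pics/t7.png

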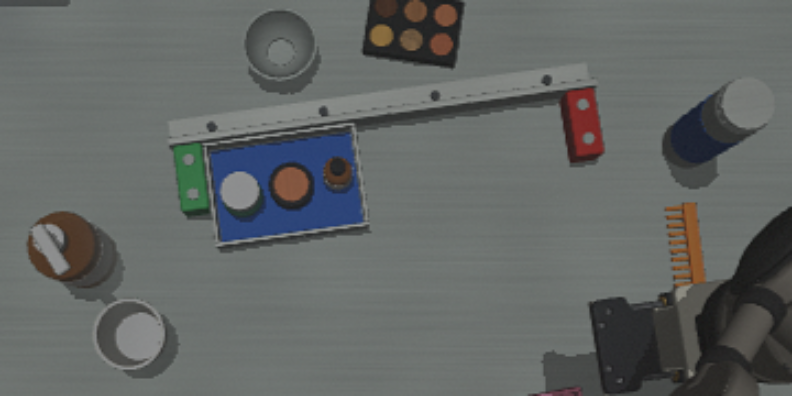

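The tray at (285,185) lies flush with the rail and the green stop (x ≈ -55, y ≈ 109.5, parallel). Its contents are upright, the bystanders are in place and the arm is clear.

```bash
python3 -c "from plant import close_job; print(close_job())"
```

```text
the job is handed in; nothing more can be done
None
```

The tray is flat against the rail and up against the green stop, its contents are upright, the other loose things look unmoved in the last picture, and the job is handed in (no verdict was returned).

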